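Fit the square valve key and open the bench valve

TASK

Take the blue-handled square key from the white tray and push it down onto the valve's square spindle until the spring balls click and its mouth is flush on the brass flange. Then turn it counterclockwise (seen from above) to the valve's open stop, and leave the key standing there on the spindle, let go. The spindle is not centred in the valve, so feel your way on and never press or wrench it harder than 40 newtons; leave the red-handled key and the other things where they are.

Things in the scene. Friction and masses are not known exactly. Their poses are not given: they have to be found in the camera images.
- key_grip (a point): Centre of the key's blue paddle grip, where it is held: 60 mm long along x, 14 mm thick along y, 26 mm high. The key stands upright (z up) on the tray's floor, 4 mm above the bench; it is 76 mm tall, about 160 g. This point is 63 mm above the mouth (underside). Below the paddle is a neck 12 mm across, 16 mm long
- key_mid (a point): Centre of the same key, on its axis half-way up, 38 mm above the mouth; z up. Its lower part is a square steel barrel 30 x 30 mm, 34 mm high, flats parallel to x and y
- key_mouth (a point): Centre of the same key's mouth, on its underside, z up. Square bore 15.6 mm wide, 28 mm deep, flats parallel to x and y, its rim flared to 17 mm; a groove for the balls runs round the bore 7.3 to 14.7 mm above the mouth. The key fits the spindle any of four ways round; seated, the mouth rests on the flange
- valve: Grey valve block fixed to the bench, 110 (x) x 100 (y) x 48 mm high, copper pipe on its +x side. Origin at the centre of its underside, z up. On top a steel disc and a round brass flange (58 mm across), its upper face 60 mm above the bench; the square steel spindle stands out of the flange, 26 mm high, 14 mm square, its top 2 mm tapering to 12 mm square
- valve_top (a point): Nominal centre of the flange's upper face, 60 mm above the bench; axes as the valve's. The real spindle and flange sit off it by up to 6 mm along the valve's x and 6 mm along its y, fixed, different each time, not measured: find it by feel
- spindle (a joint): Angle of the spindle, rad, growing counterclockwise from above; at 0 its flats are parallel to the valve's x and y. Starts at 0 to 0.3, open stop at 1.3, turns with 0.06 N m, stays where left. A spring ball stands 2.4 mm out of two opposite faces, 11 mm above the flange: pushing over them takes about 10 to 15 N, from 14 mm above home; in the last 3 mm they snap in and pull the key down
- round_key_mid (a point): The wrong key: same size and grip but with a red paddle and a round dark barrel, standing in the other half of the tray; centre, half-way up (38 mm)
- tray: White tray fixed to the bench, 110 (x) x 220 (y) mm, walls 16 mm high and 4 mm thick, a divider across the middle of its y; origin at the centre of its underside. A key stands about 55 mm to either side of the middle
- amber_bottle: brown bottle, white cap, 68 mm across, 160 mm tall; leave alone
- small_bottle: brown bottle, black cap, 48 mm across, 100 mm tall; leave alone
- jar: clear jar, blue lid, 70 mm across, 80 mm tall; leave alone
- dishes: stack of three clear culture dishes, 90 mm across, 43 mm tall; leave alone
- beaker: glass beaker, 72 mm across, 90 mm tall; leave alone
- brush: small brush lying on the bench, 160 mm long; leave alone
Mind the look-alikes: they are no part of the job. Leave any orange look-alike of the part that bears key_grip alone. What is shaped like the valve but purple is not meant.

How it is judged:
On the way, in this order (a step that is already met when the one before it is completed fails the run):
1. the square key is clicked fully home on the spindle, the valve not yet turned open (horizontal distance between key_mid and valve_top below 0.0105 m and z of key_mid in the frame of valve below 0.1 m and angle between key_mid's own z axis and vertical below 0.08 rad and value of joint spindle below 0.7 rad), for 0.2 s.
2. the valve is turned open with the key still home (horizontal distance between key_mid and valve_top below 0.0105 m and z of key_mid in the frame of valve below 0.1 m and angle between key_mid's own z axis and vertical below 0.08 rad and value of joint spindle above 1.1 rad), for 0.2 s.
At the end, for the whole second after the job is handed in: The key stands on the spindle fully home (its mouth within 2 mm of the flange, upright within 0.08 rad, on the valve's axis within 10.5 mm), the spindle is beyond 1.1 rad (stop at 1.3), and the key is at rest (all of step 2 and linear speed of key below 0.02 m/s); the robot touches nothing.
It fails at once if the key presses on the valve or spindle with more than 40 N (contact force between key and valve above 40 N).
It fails at once if the red-handled key is moved more than 15 mm (distance of round_key_mid from where it was at the start of the episode above 0.015 m).
It fails at once if a bystander is moved more than 30 mm (distance of any of amber_bottle, small_bottle, jar, dishes, beaker, brush from where it was at the start of the episode above 0.03 m).
It also fails if it takes over 72 s, if anything falls off the work surface, if the arm or the gripper's body presses on something with over 40 N, if the wrist force passes 120 N, or if a joint passes its speed limit or range.

ROBOT

A 6-joint arm with a two-finger parallel gripper is mounted at the origin on the work surface. World frame = base frame: x ahead of the robot, y to its left, z up, the work surface at z = 0. Lengths are in m, angles in rad, forces in N, time in s.
With the tool pointing down it reaches from about 0.35 to 0.85 m from the base axis. Payload 8.1 kg.
Tool frame: the origin (TCP) lies on the front face of the gripper's body, between the roots of the fingers; the fingertips stand 84 mm ahead of it and the grasp point (between the pads) lies 65 mm ahead of it; x points along the fingers, y is the direction in which the jaws open and shut, and the axes are right-handed (so a half turn about x gives the same grasp; the last joint's range is limited). The gripper opens to 93 mm and grips with 3 to 60 N. Pads are 15 mm wide; open, the fingers measure 128 mm over their backs; the gripper's body (75 mm by 188 mm) begins 65 mm behind the grasp point.
Start: joints at [1.126, 0.13, 1.488, -0, 1.523, -0.085], TCP at [0.211, 0.562, 0.303] pointing down, gripper open.
Joint ranges: [-2.96, 2.96], [-0.89, 2.26], [0.02, 2.5], [-1.34, 4.48], [0, 2.73], [-2.66, 2.66]. Speed limits (rad/s): [2.39, 2.39, 2.79, 3.14, 3.14, 3.14].

INTERFACE

Orientations are given as a rotation vector (axis times angle).
In Python, from plant import telemetry, read_camera, camera_params, robot gives the robot as it stands.
- The arm moves only by the tool step_arm, never from a script. Its argument "commands" is a list of rows, each an object with "xyz": the shift along the tool's x, y, z in mm, a list of three; "turn": the turn, a rotation vector about the tool's x, y, z in rad, a list of three; "grip": the finger opening in mm, from 0 to 93. In form: [{"xyz": [dx, dy, dz], "turn": [ax, ay, az], "grip": grip}, ...]. A call has 1 to 12 rows; each row is the pose to reach, as a shift and turn from the pose commanded when the call began, along the tool's axes at that moment; what a row does not reach only later rows make up. A row lasts 1/8 s, in which the tool goes at most 62.5 mm and 10.7 degrees, less where a joint would pass 70% of its speed; a pose out of reach is approached as far as the arm can. A call with a gripper value outside its range is refused whole. The fingers move at their own pace and stop on an object; "force" is the grip in N (left out, the last holds). Time passes only in rows, so rows that repeat a pose let the fingers close. It gives the time, the measured TCP pose, the force and the opening at its end, in the units of the state.
- telemetry.read_state(): the state, without advancing time (a new reading comes with each control period).
- read_camera(name): name is "scene" or "top" or "wrist"; returns the picture (400x640x3 uint8, red, green, blue); there is no depth.
- camera_params(name): a dict with "mtx" (3x3 intrinsics, pixels), "k1" (the pictures are not rectified: a ray, as slopes to the right and down, at radius r is drawn at 1 + k1 r^2 times it, then the intrinsics apply), "rvec" (rotation vector, rad) and "tvec" (3), from world to camera coordinates, as OpenCV has them. Camera axes: x right, y down, z forward; pixel columns grow to the right and rows downward; lengths in m; the calibration is good to about 2 mm. A picture is of the moment at which its call begins: read the wrist's pose just before it. camera_params takes no time and is no camera call; for the wrist camera it gives the pose at the moment of the call.
- robot.close_job(): hands the job in, once; it reports no verdict.
The state is a dict: "t": time; "q": joint angles; "dq": joint speeds; "joint_torque": joint torques, N m; "tool_pos": TCP position; "orientation": TCP orientation; "force": force on the tool from outside, world axes, zero at the start; "wrist_torque": the same for the moment, N m; "opening": finger opening in m.
Only numpy, scipy, OpenCV 4.12 (cv2) and the standard library are available. Lean on these libraries where they do the work, as an engineer would, in place of code of your own. Each camera call takes 0.05 s, during which the arm holds its last target. There are 200 camera calls.

## Working session

There is one attempt and no reset: what is moved stays moved. The work goes in short steps, Python scripts to look and compute and a tool call to move; the robot and the scene stay as the last step left them, time stands still between calls to the robot, and variables do not carry over. Pictures are saved under pics/ and viewed, about 8 in all and at most 12, crops included, and the job is handed in when it is done.

Besides the shell and the picture viewer there is one more tool, called after "Request:" as a command line: name --argument value ..., lists and objects as JSON in quotes. step_arm: Moves the arm, as the interface text tells. Its arguments: {"type":"object","properties":{"commands":{"type":"array"},"force":{"type":"number"}},"required":["commands"]}

```bash
mkdir -p pics; cat > h.py <<'E'
import numpy as np, cv2
from plant import telemetry, read_camera, camera_params, robot
def R(v): return cv2.Rodrigues(np.array(v,float))[0]
def snap(n,f,p=None):
    P=camera_params(n); im=read_camera(n); cv2.imwrite(f,im[:,:,::-1]); np.save(f+'.npy',P,allow_pickle=True); return im,P
def ray(P,u,v):
    K=P['mtx'];a=np.array([(u-K[0][2])/K[0][0],(v-K[1][2])/K[1][1]]);s=a.copy()
    for _ in range(30): s=a/(1+P['k1']*(s@s))
    r=R(P['rvec']);return -r.T@np.ravel(P['tvec']), r.T@np.array([*s,1])
def at(P,u,v,z):
    o,d=ray(P,u,v);return o+d*(z-o[2])/d[2]
def proj(P,X):
    c=R(P['rvec'])@np.array(X)+np.ravel(P['tvec']);s=c[:2]/c[2];s=s*(1+P['k1']*(s@s));K=np.array(P['mtx']);return K[:2,:2]@s+K[:2,2]
def st():
    s=telemetry.read_state();print('t',round(s['t'],3),'p',np.round(s['tool_pos'],4),'F',np.round(s['force'],1),'M',np.round(s['wrist_torque'],2),'op',round(s['opening'],4));return s
E
python3 - <<'E'
from h import *
s=st();print(R(s['orientation']).round(3))
for n in('scene','top'):
    im,P=snap(n,f'pics/{n}1.png');print(n,-R(P['rvec']).T@np.ravel(P['tvec']),P['mtx'],P['k1'])
E
```

```text
t 0.0 p [0.211  0.5612 0.3017] F [0. 0. 1.] M [-0.02 -0.01 -0.03] op 0.093
[[-0.001  0.352  0.936]
 [-0.002  0.936 -0.352]
 [-1.    -0.002 -0.   ]]
scene [ 1.60721651 -0.10466459  0.86764687] [[453.84546137   0.         314.80116867]
 [  0.         453.84546137 201.07836395]
 [  0.           0.           1.        ]] 0.036255103928378184
top [ 0.46075597 -0.04396965  1.56899148] [[428.2963477    0.         314.54499093]
 [  0.         428.2963477  194.59147651]
 [  0.           0.           1.        ]] -0.08361831438061126
```

View pics/top1.png

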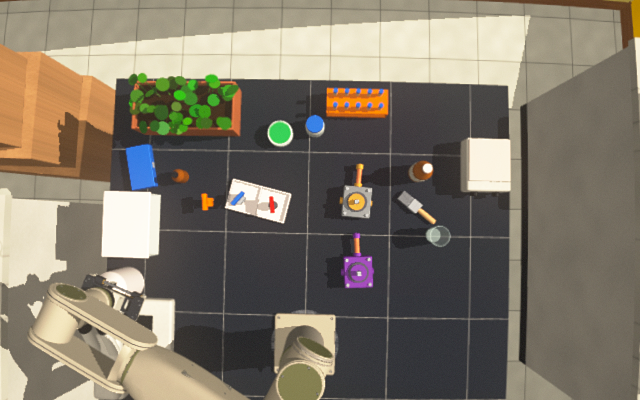

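View pics/scene1.png

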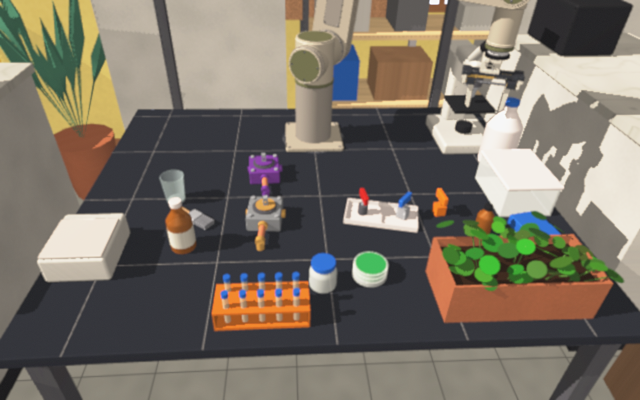

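The top view has x up and y left. The tray is at (258,200), with the blue key at (237,198) and the red key at (272,204). The grey valve is at (357,202). An orange look-alike stands at (207,201), and the purple valve is at (358,271).

```bash
python3 - <<'E'
from h import *
t=cv2.imread('pics/top1.png');s=cv2.imread('pics/scene1.png')
L=lambda f:np.load(f,allow_pickle=True).item()
Pt,Ps=L('pics/top1.png.npy'),L('pics/scene1.png.npy')
a=cv2.resize(t[170:235,220:295],(375,325),interpolation=cv2.INTER_CUBIC);b=cv2.resize(t[155:225,325:390],None,fx=5,fy=5,interpolation=cv2.INTER_CUBIC)[:325]
c=cv2.resize(s[180:240,340:425],None,fx=4.4,fy=4.4,interpolation=cv2.INTER_CUBIC);d=cv2.resize(s[185:250,240:295],None,fx=4.1,fy=4.1,interpolation=cv2.INTER_CUBIC)
o=np.zeros((600,800,3),np.uint8);o[:325,:375]=a;o[:b.shape[0],390:390+b.shape[1]]=b;h=min(270,c.shape[0]);o[330:330+h,:c.shape[1]]=c[:h];o[330:330+d.shape[0],400:400+d.shape[1]]=d[:270];cv2.imwrite('pics/c.png',o)
for n,im,P,(x0,x1,y0,y1) in(('top',t,Pt,(220,295,170,235)),('scene',s,Ps,(395,418,185,225))):
    hsv=cv2.cvtColor(im,cv2.COLOR_BGR2HSV);m=np.zeros(im.shape[:2],bool);m[y0:y1,x0:x1]=True
    m&=(hsv[...,0]>98)&(hsv[...,0]<125)&(hsv[...,1]>130)&(hsv[...,2]>60)
    p=np.argwhere(m)[:,::-1].astype(np.float32);r=cv2.minAreaRect(p);print(n,len(p),p.mean(0),r)
    for q in cv2.boxPoints(r):print(at(P,*q,.08).round(4),at(P,*q,.067).round(4))
    print('ctr',at(P,*p.mean(0),.074),at(P,*p.mean(0),.067))
for uv in((341,202),(357,202),(371,202),(345,187),(371,187),(343,216),(370,216)):print(uv,at(Pt,*uv,.048).round(4))
E
```

```text
top 60 [236.9  198.25] ((237.25003051757812, 198.25001525878906), (3.535533905029297, 15.55634880065918), 45.0)
[0.5031 0.2689 0.08  ] [0.5035 0.2716 0.067 ]
[0.5425 0.2314 0.08  ] [0.5432 0.2338 0.067 ]
[0.534  0.2223 0.08  ] [0.5346 0.2246 0.067 ]
[0.4946 0.2598 0.08  ] [0.4949 0.2624 0.067 ]
ctr [0.51875073 0.2479954  0.074     ] [0.51902227 0.24936247 0.067     ]
scene 113 [404.56638 198.56638] ((405.00006103515625, 198.50001525878906), (7.77817440032959, 17.677669525146484), 45.0)
[0.5504 0.2121 0.08  ] [0.533  0.2173 0.067 ]
[0.4878 0.2635 0.08  ] [0.4693 0.2695 0.067 ]
[0.517  0.2735 0.08  ] [0.499  0.2797 0.067 ]
[0.5775 0.2226 0.08  ] [0.5605 0.228  0.067 ]
ctr [0.52601643 0.24371195 0.074     ] [0.5164802  0.24678465 0.067     ]
(341, 202) [ 0.515  -0.1185  0.048 ]
(357, 202) [ 0.5163 -0.1753  0.048 ]
(371, 202) [ 0.5175 -0.2251  0.048 ]
(345, 187) [ 0.5687 -0.1316  0.048 ]
(371, 187) [ 0.5709 -0.2242  0.048 ]
(343, 216) [ 0.4655 -0.1266  0.048 ]
(370, 216) [ 0.4677 -0.2224  0.048 ]
```

View pics/c.png

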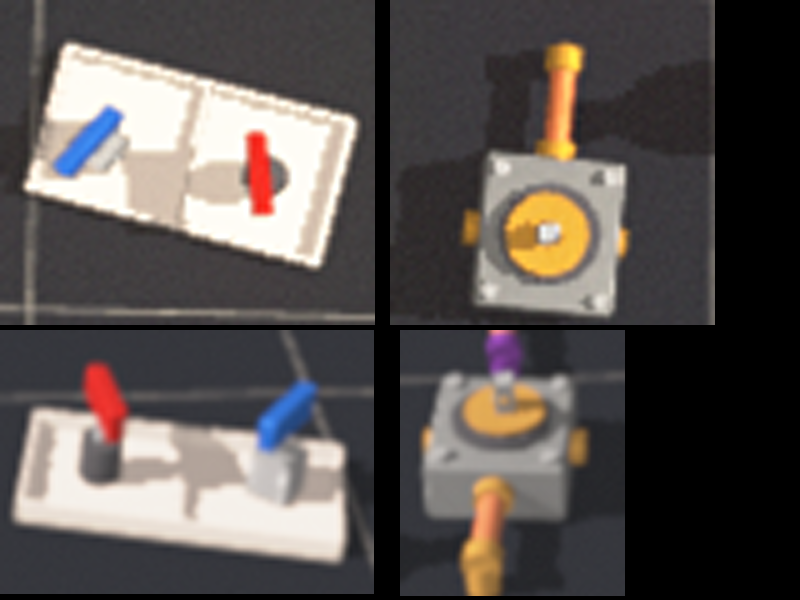

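The key is at about (0.518, 0.248) with the paddle at about -43°. The valve is at about (0.516, -0.175) with yaw of about -0.1. Next I move above the key for a wrist view.

Request:
step_arm --commands '[{"xyz": [0,-186,398],"turn": [0.39,0,0],"grip": 60},{"xyz": [0,-186,398],"turn": [0.39,0,0],"grip": 60},{"xyz": [0,-186,398],"turn": [0.39,0,0],"grip": 60},{"xyz": [0,-186,398],"turn": [0.39,0,0],"grip": 60},{"xyz": [0,-186,398],"turn": [0.39,0,0],"grip": 60},{"xyz": [0,-186,398],"turn": [0.39,0,0],"grip": 60},{"xyz": [0,-186,398],"turn": [0.39,0,0],"grip": 60},{"xyz": [0,-186,398],"turn": [0.39,0,0],"grip": 60},{"xyz": [0,-186,398],"turn": [0.39,0,0],"grip": 60},{"xyz": [0,-186,398],"turn": [0.39,0,0],"grip": 60}]'

```text
t: 1.35
tool_pos: [0.5174, 0.2485, 0.3026]
orientation: [0.585, 1.491, -0.585]
force: [0.1, -0.1, -0.5]
opening: 0.06
```

```bash
python3 - <<'E'
from h import *
s=st();print(R(s['orientation']).round(3),s['q'])
im,P=snap('wrist','pics/w1.png');print(-R(P['rvec']).T@np.ravel(P['tvec']),R(P['rvec'])[2],P['mtx'][0])
print('grip pred px',proj(P,(.518,.248,.067)),proj(P,(.518,.248,.08)))
E
```

```text
t 1.35 p [0.5174 0.2485 0.3026] F [ 0.1 -0.1 -0.5] M [-0.07  0.02  0.01] op 0.06
[[-0.001  0.68   0.733]
 [ 0.     0.733 -0.68 ]
 [-1.    -0.    -0.001]] [ 3.58265466e-01  6.06880755e-02  1.56270063e+00  3.48389364e-04
  1.51866773e+00 -4.64365103e-01]
[0.45977975 0.30224638 0.38535838] [ 0.20489844 -0.18985665 -0.96019325] [292.37718706   0.         318.5927643 ]
grip pred px [318.376926   189.60503087] [318.37427446 192.52894338]
```

View pics/w1.png

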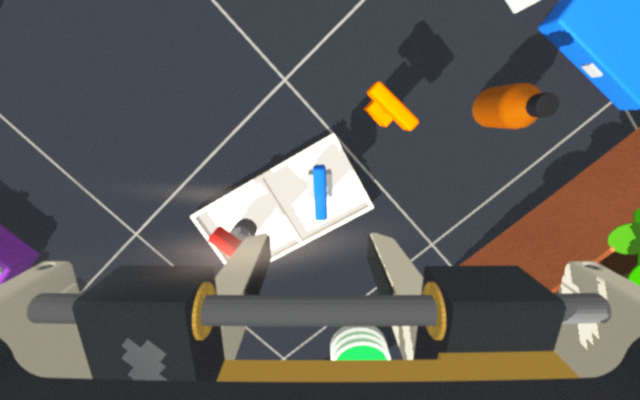

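The wrist view shows the blue paddle at (320,193), nearly vertical in the image, with the red key at (230,240) clear of it. I'll fit the paddle box to the mask.

```bash
cat >> h.py <<'E'
from scipy.optimize import minimize
def L(f): return np.load(f+'.npy',allow_pickle=True).item()
def box(x,y,a,z0,z1,l,w):
    c,s=np.cos(a),np.sin(a)
    return [(x+c*i*l-s*j*w,y+s*i*l+c*j*w,z) for i in(-.5,.5) for j in(-.5,.5) for z in(z0,z1)]
def sil(P,shape,pts,S=4):
    h=cv2.convexHull(np.float32([proj(P,q) for q in pts]))
    m=np.zeros((shape[0]*S,shape[1]*S),np.uint8);cv2.fillConvexPoly(m,np.int32((h+.5)*S*16),1,shift=4)
    return cv2.resize(m.astype(np.float32),shape[::-1],interpolation=cv2.INTER_AREA)
E
python3 - <<'E'
from h import *
def run(f,roi,x0):
    im=cv2.imread(f);P=L(f);x,X,y,Y=roi;h=cv2.cvtColor(im,cv2.COLOR_BGR2HSV)
    m=np.zeros(im.shape[:2],np.float32);m[y:Y,x:X]=((h[...,0]>98)&(h[...,0]<125)&(h[...,1]>120)&(h[...,2]>50))[y:Y,x:X]
    f_=lambda p:np.abs(sil(P,m.shape,box(p[0],p[1],p[2],.054,.080,.06,.014))-m).sum()
    r=minimize(f_,x0,method='Nelder-Mead',options=dict(initial_simplex=[x0,np.add(x0,(.006,0,0)),np.add(x0,(0,.006,0)),np.add(x0,(0,0,.15))]));print(f,r.x.round(4),r.fun,m.sum());return r.x
for f,roi in(('pics/w1.png',(295,345,150,232)),('pics/top1.png',(220,260,180,215)),('pics/scene1.png',(390,420,180,225))):run(f,roi,(.518,.248,-.75))
E
```

```text
pics/w1.png [ 0.5201  0.2475 -0.7402] 157.375 602.0
pics/top1.png [ 0.5194  0.2495 -0.7466] 33.5 61.0
pics/scene1.png [ 0.5163  0.2466 -0.6954] 27.25 121.0
```

Request:
step_arm --commands '[{"xyz": [80,-289,267],"turn": [0.77,0,0],"grip": 60},{"xyz": [80,-289,267],"turn": [0.77,0,0],"grip": 60},{"xyz": [80,-289,267],"turn": [0.77,0,0],"grip": 60},{"xyz": [80,-289,267],"turn": [0.77,0,0],"grip": 60},{"xyz": [80,-289,267],"turn": [0.77,0,0],"grip": 60},{"xyz": [80,-289,267],"turn": [0.77,0,0],"grip": 60},{"xyz": [80,-289,267],"turn": [0.77,0,0],"grip": 60},{"xyz": [80,-289,267],"turn": [0.77,0,0],"grip": 60},{"xyz": [80,-289,267],"turn": [0.77,0,0],"grip": 60}]'

```text
t: 2.52
tool_pos: [0.5169, -0.1447, 0.223]
orientation: [1.171, 1.234, -1.17]
force: [-0.2, 0.4, -0.1]
opening: 0.0599
```

```bash
python3 - <<'E'
from h import *
s=st();print(R(s['orientation']).round(3))
im,P=snap('wrist','pics/w2.png');print(-R(P['rvec']).T@np.ravel(P['tvec']),proj(P,(.516,-.175,.06)))
cv2.imwrite('pics/w2b.png',cv2.resize(im[80:280,200:440,::-1],None,fx=3,fy=3,interpolation=cv2.INTER_CUBIC))
E
```

```text
t 2.525 p [ 0.5169 -0.1447  0.223 ] F [-0.2  0.4 -0.1] M [-0.07  0.08  0.  ] op 0.0599
[[ 0.     0.999  0.052]
 [ 0.     0.052 -0.999]
 [-1.     0.    -0.   ]]
[ 0.51231764 -0.06615063  0.30578568] [316.26744559 240.26449945]
```

View pics/w2b.png

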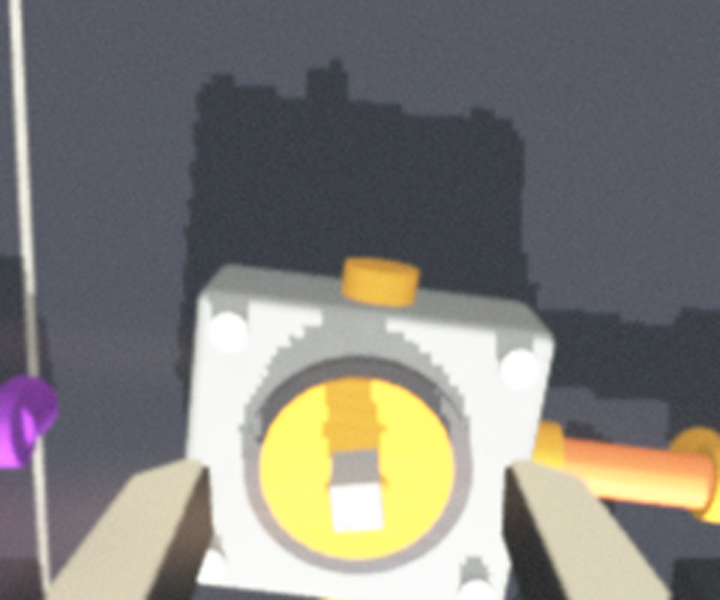

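The crop shows the flange ellipse centred at about (357,467), the spindle's top face at about (357,507) and slightly rotated, and the grey block top. I'll fit all of these.

```bash
python3 - <<'E'
from h import *
f='pics/w2.png';im=cv2.imread(f);P=L(f);h=cv2.cvtColor(im,cv2.COLOR_BGR2HSV)
m=((h[...,0]>15)&(h[...,0]<32)&(h[...,1]>90)&(h[...,2]>80));m[:204]=0;m[:,:284]=0;m[:,354:]=0;m[270:]=0
c=max(cv2.findContours(m.astype(np.uint8),cv2.RETR_EXTERNAL,cv2.CHAIN_APPROX_NONE)[0],key=cv2.contourArea)
g=np.array([at(P,u+.0,v+.0,.06) for u,v in cv2.convexHull(c)[:,0]])
from scipy.optimize import least_squares
r=least_squares(lambda p:np.hypot(g[:,0]-p[0],g[:,1]-p[1])-p[2],(.516,-.175,.029),loss='soft_l1',f_scale=.0005);print('flange',r.x.round(4),np.abs(r.fun).max())
w=(h[...,1]<40)&(h[...,2]>190);w[:235]=0;w[262:]=0;w[:,:305]=0;w[:,335:]=0
w=w.astype(np.float32);print(w.sum())
# spindle top 12mm at .086
f_=lambda p:np.abs(sil(P,w.shape,box(p[0],p[1],p[2],.086,.0861,p[3],p[3]))-w).sum()
for a0 in(0,.2):
    x0=(.516,-.176,a0,.012);r=minimize(f_,x0,method='Nelder-Mead',options=dict(maxiter=600,initial_simplex=[x0]+[np.add(x0,d) for d in np.diag((.004,.004,.15,.002))]));print('spindle',r.x.round(4),r.fun)
# valve block top corners (view estimates)
for u,v in((203,298),(553,335),(200,582)):print('corner?',at(P,200+u/3,80+v/3,.048).round(4))
print('spindle corners',[at(P,200+u/3,80+v/3,.086).round(4)[:2] for u,v in((331,486),(378,480),(383,530),(334,534))])
E
```

```text
flange [ 0.5177 -0.1708  0.0295] 0.0005521929253136555
275.0
spindle [ 0.5176 -0.1703  0.1487  0.0139] 27.6875
spindle [ 0.5175 -0.1702  0.1543  0.0138] 27.875
corner? [ 0.4696 -0.1232  0.048 ]
corner? [ 0.5758 -0.1292  0.048 ]
corner? [ 0.4688 -0.2192  0.048 ]
spindle corners [array([ 0.5108, -0.1653]), array([ 0.5235, -0.1628]), array([ 0.5258, -0.1778]), array([ 0.5123, -0.1797])]
```

Request:
step_arm --commands '[{"xyz": [0,23,-392],"turn": [-0.777,0,0],"grip": 45},{"xyz": [0,23,-392],"turn": [-0.777,0,0],"grip": 45},{"xyz": [0,23,-392],"turn": [-0.777,0,0],"grip": 45},{"xyz": [0,23,-392],"turn": [-0.777,0,0],"grip": 45},{"xyz": [0,23,-392],"turn": [-0.777,0,0],"grip": 45},{"xyz": [0,23,-392],"turn": [-0.777,0,0],"grip": 45},{"xyz": [0,23,-392],"turn": [-0.777,0,0],"grip": 45},{"xyz": [0,23,-392],"turn": [-0.777,0,0],"grip": 45},{"xyz": [0,23,-392],"turn": [-0.777,0,0],"grip": 45}]'

```text
t: 3.7
tool_pos: [0.5196, 0.2456, 0.2227]
orientation: [0.581, 1.491, -0.582]
force: [0.5, 0.4, -0.6]
opening: 0.045
```

```bash
python3 - <<'E'
from h import *
s=st();print(R(s['orientation']).round(3))
im,P=snap('wrist','pics/w3.png');print(proj(P,(.5195,.248,.08)))
cv2.imwrite('pics/w3b.png',cv2.resize(im[120:320,200:440,::-1],None,fx=3,fy=3,interpolation=cv2.INTER_CUBIC))
h=cv2.cvtColor(im,cv2.COLOR_RGB2HSV);m=np.zeros(im.shape[:2],np.float32)
m[150:300,270:370]=((h[...,0]>98)&(h[...,0]<125)&(h[...,1]>120)&(h[...,2]>50))[150:300,270:370]
f_=lambda p:np.abs(sil(P,m.shape,box(p[0],p[1],p[2],.054,.080,.06,.014))-m).sum()
x0=(.5195,.248,-.742);r=minimize(f_,x0,method='Nelder-Mead',options=dict(initial_simplex=[x0]+[np.add(x0,d) for d in np.diag((.006,.006,.15))]));print(r.x,r.fun,m.sum())
E
```

```text
t 3.7 p [0.5196 0.2456 0.2227] F [ 0.5  0.4 -0.6] M [-0.05  0.01  0.01] op 0.045
[[-0.     0.677  0.736]
 [-0.001  0.736 -0.677]
 [-1.    -0.001  0.   ]]
[320.32794148 214.1613102 ]
[ 0.52224374  0.24644758 -0.69057396] 232.875 1087.0
```

View pics/w3b.png

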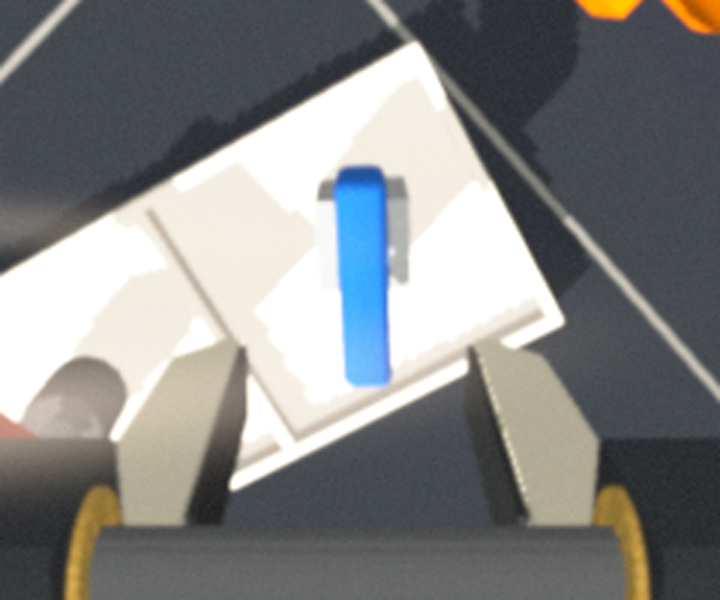

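The blue paddle spans crop (336–390, 165–387), square barrel visible beneath, jaws on both sides at (240,350) and (480,350). The fit residual is a bit high, so I'll check it directly before descending.

```bash
python3 - <<'E'
from h import *
f='pics/w3.png';im=cv2.imread(f);P=L(f);h=cv2.cvtColor(im,cv2.COLOR_BGR2HSV)
x=[at(P,200+u/3,120+v/3,.08)[:2] for u,v in((337,175),(384,172),(390,383),(345,385))];print(np.round(x,4),np.mean(x,0))
m=((h[...,0]>98)&(h[...,0]<125)&(h[...,1]>120)&(h[...,2]>50));m[:150]=0;m[300:]=0;m[:,:270]=0;m[:,370:]=0
p=np.argwhere(m)[:,::-1];print(p.min(0),p.max(0))
for q in((.522,.2464,-.69),(.5195,.248,-.742)):
  pr=np.array([proj(P,b) for b in box(*q,.054,.080,.06,.014)]);print(pr.round(1).tolist())
  s=sil(P,m.shape,box(*q,.054,.080,.06,.014));print(s.sum(),(s*m).sum())
E
```

```text
[[0.4933 0.2635]
 [0.5011 0.2731]
 [0.547  0.2338]
 [0.5389 0.2241]] [0.52008535 0.24861786]
[311 176] [328 247]
[[311.0, 175.6], [310.1, 182.2], [326.9, 174.8], [327.9, 181.2], [314.9, 238.9], [314.5, 251.4], [329.9, 238.2], [331.0, 250.5]]
1321.875 1085.5
[[312.1, 171.9], [311.4, 178.0], [328.2, 171.8], [329.2, 178.0], [312.6, 235.7], [312.0, 247.9], [327.7, 235.7], [328.6, 247.8]]
1329.375 1084.0
```

Request:
step_arm --commands '[{"xyz": [45,2,-1.3],"turn": [-0.028,0,0],"grip": 45},{"xyz": [85,2,-1.3],"turn": [-0.028,0,0],"grip": 45},{"xyz": [91,2,-1.3],"turn": [-0.028,0,0],"grip": 45},{"xyz": [91,2,-1.3],"turn": [-0.028,0,0],"grip": 45},{"xyz": [91,2,-1.3],"turn": [-0.028,0,0],"grip": 8},{"xyz": [91,2,-1.3],"turn": [-0.028,0,0],"grip": 8},{"xyz": [91,2,-1.3],"turn": [-0.028,0,0],"grip": 8},{"xyz": [91,2,-1.3],"turn": [-0.028,0,0],"grip": 8},{"xyz": [91,2,-1.3],"turn": [-0.028,0,0],"grip": 8},{"xyz": [91,2,-1.3],"turn": [-0.028,0,0],"grip": 8}]' --force 45

```text
t: 5.0
tool_pos: [0.5203, 0.249, 0.1321]
orientation: [0.559, 1.497, -0.559]
force: [-1.1, -0.3, 4.5]
opening: 0.0139
```

```bash
python3 - <<'E'
from h import *
s=st();print(R(s['orientation']).round(3))
E
```

```text
t 5.0 p [0.5203 0.249  0.1321] F [-1.1 -0.3  4.5] M [-0.04  0.22 -0.03] op 0.0139
[[ 0.     0.655  0.755]
 [ 0.     0.755 -0.655]
 [-1.     0.     0.   ]]
```

Request:
step_arm --commands '[{"xyz": [-50,0,0],"turn": [0,0,0],"grip": 8},{"xyz": [-100,0,0],"turn": [0,0,0],"grip": 8},{"xyz": [-100,-40,34],"turn": [0.09,0,0],"grip": 8},{"xyz": [-100,-80,68],"turn": [0.18,0,0],"grip": 8},{"xyz": [-100,-120,102],"turn": [0.27,0,0],"grip": 8},{"xyz": [-100,-160,137],"turn": [0.36,0,0],"grip": 8},{"xyz": [-100,-200,171],"turn": [0.45,0,0],"grip": 8},{"xyz": [-100,-240,205],"turn": [0.54,0,0],"grip": 8},{"xyz": [-100,-280,240],"turn": [0.63,0,0],"grip": 8},{"xyz": [-100,-318.5,272.7],"turn": [0.706,0,0],"grip": 8},{"xyz": [-100,-318.5,272.7],"turn": [0.706,0,0],"grip": 8},{"xyz": [-100,-318.5,272.7],"turn": [0.706,0,0],"grip": 8}]'

```text
t: 6.5
tool_pos: [0.5169, -0.17, 0.231]
orientation: [1.098, 1.278, -1.098]
force: [-0.1, 0.7, -1.2]
opening: 0.0136
```

```bash
python3 - <<'E'
from h import *
s=st();A=R(s['orientation']);print(A.round(3))
im,P=snap('wrist','pics/w4.png')
p=np.array(s['tool_pos']);g=p+A[:,0]*.065
print('pred paddle near-end mid top/bot, key mouth',[proj(P,g+A[:,2]*a+A[:,0]*b).round(1) for a,b in((-.03,-.013),(-.03,.013),(.03,.013),(-.015,.029),(-.015,.063),(.015,.063))],'spindle top',proj(P,(.5176,-.1705,.086)))
cv2.imwrite('pics/w4b.png',cv2.resize(im[170:370,200:440,::-1],None,fx=3,fy=3,interpolation=cv2.INTER_CUBIC))
E
```

```text
t 6.5 p [ 0.5169 -0.17    0.231 ] F [-0.1  0.7 -1.2] M [-0.11  0.03 -0.08] op 0.0136
[[-0.001  0.989  0.149]
 [ 0.001  0.149 -0.989]
 [-1.    -0.001 -0.001]]
pred paddle near-end mid top/bot, key mouth [array([319.3, 219.5]), array([319.2, 204.1]), array([319.2, 294.7]), array([319.1, 219.2]), array([319. , 203.9]), array([319. , 240.6])] spindle top [319.87035936 216.2186995 ]
```

View pics/w4b.png

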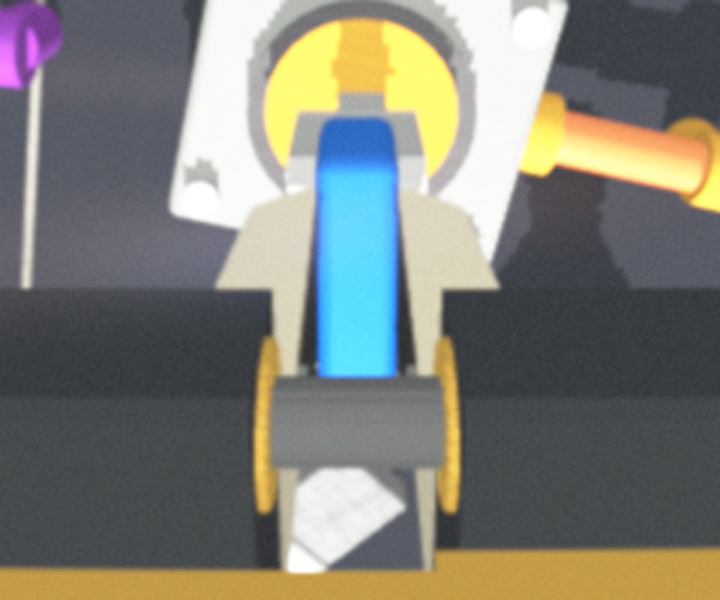

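The key is in the jaws, laterally centred at col 319, and sits about 2.6 mm further along tool z than assumed. The flange is visible behind it. I'll correct relative to the spindle and descend to just above it.

Request:
step_arm --commands '[{"xyz": [5,0.6,-2],"turn": [0,0,0],"grip": 8},{"xyz": [10,0.6,-2],"turn": [0,0,0],"grip": 8},{"xyz": [14,0.6,-2],"turn": [0,0,0],"grip": 8},{"xyz": [15,0.6,-2],"turn": [0,0,0],"grip": 8},{"xyz": [15,0.6,-2],"turn": [0,0,0],"grip": 8}]'

```text
t: 7.18
tool_pos: [0.5175, -0.1683, 0.2167]
orientation: [1.098, 1.277, -1.098]
force: [0.2, 0.2, -1.4]
opening: 0.0133
```

Request:
step_arm --commands '[{"xyz": [1,0,0],"turn": [0,0,0],"grip": 8},{"xyz": [2,0,0],"turn": [0,0,0],"grip": 8},{"xyz": [3,0,0],"turn": [0,0,0],"grip": 8},{"xyz": [3,0,0],"turn": [0,0,0],"grip": 8}]'

```text
t: 7.68
tool_pos: [0.5175, -0.1683, 0.2136]
orientation: [1.098, 1.277, -1.098]
force: [-0.4, 0.5, -2.0]
opening: 0.0138
```

```bash
python3 -c "
from h import *
st()"
```

```text
t 7.675 p [ 0.5175 -0.1683  0.2136] F [-0.4  0.5 -2. ] M [-0.03  0.08  0.04] op 0.0138
```

Mouth at about 0.0856 with no contact. I'll continue in small steps.

Request:
step_arm --commands '[{"xyz": [1,0,0],"turn": [0,0,0],"grip": 8},{"xyz": [2,0,0],"turn": [0,0,0],"grip": 8},{"xyz": [2,0,0],"turn": [0,0,0],"grip": 8}]'

```text
t: 8.05
tool_pos: [0.5175, -0.1683, 0.2116]
orientation: [1.098, 1.277, -1.098]
force: [-0.0, -0.2, -1.9]
opening: 0.0137
```

Request:
step_arm --commands '[{"xyz": [1,0,0],"turn": [0,0,0],"grip": 8},{"xyz": [2,0,0],"turn": [0,0,0],"grip": 8},{"xyz": [2,0,0],"turn": [0,0,0],"grip": 8}]'

```text
t: 8.43
tool_pos: [0.5177, -0.1684, 0.2098]
orientation: [1.098, 1.276, -1.098]
force: [-0.6, -1.3, -1.5]
opening: 0.0133
```

```bash
python3 -c "
from h import *
st()"
```

```text
t 8.425 p [ 0.5177 -0.1684  0.2098] F [-0.6 -1.3 -1.5] M [-0.33 -0.03  0.07] op 0.0133
```

It has entered: 4 mm below the spindle top with only light side force. Continuing.

Request:
step_arm --commands '[{"xyz": [1,0,0.3],"turn": [0,0,0],"grip": 8},{"xyz": [2,0,0.3],"turn": [0,0,0],"grip": 8},{"xyz": [3,0,0.3],"turn": [0,0,0],"grip": 8},{"xyz": [3,0,0.3],"turn": [0,0,0],"grip": 8}]'

```text
t: 8.93
tool_pos: [0.5176, -0.1686, 0.2066]
orientation: [1.098, 1.276, -1.098]
force: [0.0, -1.7, -1.6]
opening: 0.0137
```

```bash
python3 -c "
from h import *
st()"
```

```text
t 8.925 p [ 0.5176 -0.1686  0.2066] F [ 0.  -1.7 -1.6] M [-0.44 -0.02 -0.01] op 0.0137
```

Request:
step_arm --commands '[{"xyz": [1,0,0.5],"turn": [0,0,0],"grip": 8},{"xyz": [2,0,0.5],"turn": [0,0,0],"grip": 8},{"xyz": [3,0,0.5],"turn": [0,0,0],"grip": 8},{"xyz": [4,0,0.5],"turn": [0,0,0],"grip": 8},{"xyz": [4,0,0.5],"turn": [0,0,0],"grip": 8}]'

```text
t: 9.55
tool_pos: [0.5176, -0.169, 0.2026]
orientation: [1.098, 1.277, -1.098]
force: [0.1, 0.1, -2.1]
opening: 0.0139
```

Request:
step_arm --commands '[{"xyz": [1,0,0],"turn": [0,0,0],"grip": 8},{"xyz": [2,0,0],"turn": [0,0,0],"grip": 8},{"xyz": [2,0,0],"turn": [0,0,0],"grip": 8}]'

```text
t: 9.93
tool_pos: [0.5178, -0.1691, 0.2009]
orientation: [1.098, 1.276, -1.098]
force: [-0.3, 0.4, -0.7]
opening: 0.0138
```

```bash
python3 -c "
from h import *
st()"
```

```text
t 9.925 p [ 0.5178 -0.1691  0.2009] F [-0.3  0.4 -0.7] M [-0.07 -0.07  0.02] op 0.0138
```

Centred, with no side force. Next the balls, in small steps.

Request:
step_arm --commands '[{"xyz": [0.7,0,0],"turn": [0,0,0],"grip": 8},{"xyz": [1.4,0,0],"turn": [0,0,0],"grip": 8},{"xyz": [2,0,0],"turn": [0,0,0],"grip": 8},{"xyz": [2,0,0],"turn": [0,0,0],"grip": 8}]'

```text
t: 10.42
tool_pos: [0.5178, -0.1692, 0.1988]
orientation: [1.098, 1.276, -1.098]
force: [1.0, 0.2, 1.7]
opening: 0.0136
```

Request:
step_arm --commands '[{"xyz": [0.7,0,0],"turn": [0,0,0],"grip": 8},{"xyz": [1.4,0,0],"turn": [0,0,0],"grip": 8},{"xyz": [2,0,0],"turn": [0,0,0],"grip": 8},{"xyz": [2,0,0],"turn": [0,0,0],"grip": 8}]'

```text
t: 10.92
tool_pos: [0.5176, -0.1691, 0.1965]
orientation: [1.098, 1.277, -1.098]
force: [0.2, -1.2, 0.8]
opening: 0.0139
```

```bash
python3 -c "
from h import *
st()"
```

```text
t 10.925 p [ 0.5176 -0.1691  0.1965] F [ 0.2 -1.2  0.8] M [-0.17 -0.13  0.  ] op 0.0139
```

Request:
step_arm --commands '[{"xyz": [0.7,0,0.2],"turn": [0,0,0],"grip": 8},{"xyz": [1.4,0,0.2],"turn": [0,0,0],"grip": 8},{"xyz": [2,0,0.2],"turn": [0,0,0],"grip": 8},{"xyz": [2,0,0.2],"turn": [0,0,0],"grip": 8}]'

```text
t: 11.42
tool_pos: [0.5176, -0.1692, 0.1944]
orientation: [1.098, 1.277, -1.098]
force: [0.9, -1.1, -0.5]
opening: 0.0136
```

Request:
step_arm --commands '[{"xyz": [0.7,0,0],"turn": [0,0,0],"grip": 8},{"xyz": [1.4,0,0],"turn": [0,0,0],"grip": 8},{"xyz": [1.4,0,0],"turn": [0,0,0],"grip": 8}]'

```text
t: 11.8
tool_pos: [0.5177, -0.1693, 0.1933]
orientation: [1.098, 1.276, -1.098]
force: [0.8, -0.4, -0.4]
opening: 0.0136
```

```bash
python3 -c "
from h import *
st()"
```

```text
t 11.8 p [ 0.5177 -0.1693  0.1933] F [ 0.8 -0.4 -0.4] M [-0.06 -0.14  0.04] op 0.0136
```

The ball resistance hasn't been felt, so I'll look before continuing.

```bash
python3 - <<'E'
from h import *
s=st();A=R(s['orientation']);p=np.array(s['tool_pos'])
im,P=snap('wrist','pics/w5.png');sc,Q=snap('scene','pics/s5.png')
g=p+A[:,0]*.065+A[:,2]*.0026
print([proj(P,g+A[:,2]*a+A[:,0]*b).round(1) for a,b in((-.03,-.013),(-.03,.013),(-.015,.029),(-.015,.063))])
m=proj(Q,(.5176,-.17,.1)).astype(int);print(m)
a=cv2.resize(im[150:290,240:400,::-1],(480,420),interpolation=cv2.INTER_CUBIC)
b=cv2.resize(sc[m[1]-42:m[1]+42,m[0]-32:m[0]+32,::-1],(320,420),interpolation=cv2.INTER_CUBIC)
cv2.imwrite('pics/c5.png',np.hstack([a,b]))
E
```

```text
t 11.8 p [ 0.5177 -0.1693  0.1933] F [ 0.8 -0.4 -0.4] M [-0.06 -0.14  0.04] op 0.0136
[array([319.3, 224.6]), array([319.2, 208.5]), array([319.1, 223.1]), array([319. , 207.2])]
[265 192]
```

View pics/c5.png

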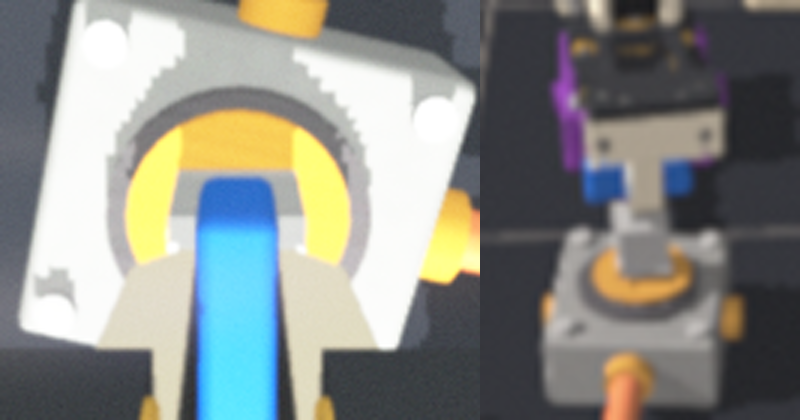

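The key is on the spindle, mouth just above the flange, and it hasn't slipped in the jaws. Continuing down.

Request:
step_arm --commands '[{"xyz": [0.7,0,0],"turn": [0,0,0],"grip": 8},{"xyz": [1.4,0,0],"turn": [0,0,0],"grip": 8},{"xyz": [1.4,0,0],"turn": [0,0,0],"grip": 8}]'

```text
t: 12.28
tool_pos: [0.5176, -0.1693, 0.1916]
orientation: [1.098, 1.277, -1.098]
force: [1.2, -0.2, -1.8]
opening: 0.0135
```

Request:
step_arm --commands '[{"xyz": [0.7,0,0],"turn": [0,0,0],"grip": 8},{"xyz": [1.4,0,0],"turn": [0,0,0],"grip": 8},{"xyz": [1.4,0,0],"turn": [0,0,0],"grip": 8}]'

```text
t: 12.65
tool_pos: [0.5175, -0.1692, 0.1901]
orientation: [1.098, 1.277, -1.098]
force: [1.7, -0.6, -2.3]
opening: 0.0137
```

```bash
python3 -c "
from h import *
st()"
```

```text
t 12.65 p [ 0.5175 -0.1692  0.1901] F [ 1.7 -0.6 -2.3] M [-0.13 -0.15 -0.  ] op 0.0137
```

Request:
step_arm --commands '[{"xyz": [0.5,0,0],"turn": [0,0,0],"grip": 8},{"xyz": [1,0,0],"turn": [0,0,0],"grip": 8},{"xyz": [1,0,0],"turn": [0,0,0],"grip": 8}]'

```text
t: 13.02
tool_pos: [0.5176, -0.1692, 0.1894]
orientation: [1.098, 1.277, -1.098]
force: [1.1, 0.7, -2.3]
opening: 0.0141
```

Request:
step_arm --commands '[{"xyz": [0.5,0,0],"turn": [0,0,0],"grip": 8},{"xyz": [1,0,0],"turn": [0,0,0],"grip": 8},{"xyz": [1,0,0],"turn": [0,0,0],"grip": 8}]'

```text
t: 13.4
tool_pos: [0.5176, -0.1693, 0.1885]
orientation: [1.098, 1.277, -1.098]
force: [-0.2, 0.4, -1.7]
opening: 0.0139
```

```bash
python3 -c "
from h import *
st()"
```

```text
t 13.4 p [ 0.5176 -0.1693  0.1885] F [-0.2  0.4 -1.7] M [-0.03  0.07 -0.  ] op 0.0139
```

Request:
step_arm --commands '[{"xyz": [0.5,0,0],"turn": [0,0,0],"grip": 8},{"xyz": [1,0,0],"turn": [0,0,0],"grip": 8},{"xyz": [1,0,0],"turn": [0,0,0],"grip": 8}]'

```text
t: 13.78
tool_pos: [0.5178, -0.1693, 0.188]
orientation: [1.098, 1.276, -1.098]
force: [-2.4, -0.1, 4.7]
opening: 0.0138
```

```bash
python3 -c "
from h import *
st()"
```

```text
t 13.775 p [ 0.5178 -0.1693  0.188 ] F [-2.4 -0.1  4.7] M [0.12 0.55 0.02] op 0.0138
```

Request:
step_arm --commands '[{"xyz": [0.4,0,0],"turn": [0,0,0],"grip": 8},{"xyz": [0.8,0,0],"turn": [0,0,0],"grip": 8},{"xyz": [0.8,0,0],"turn": [0,0,0],"grip": 8}]'

```text
t: 14.15
tool_pos: [0.5179, -0.1694, 0.188]
orientation: [1.098, 1.276, -1.098]
force: [-5.1, 0.2, 10.0]
opening: 0.0138
```

```bash
python3 - <<'E'
from h import *
s=st();A=R(s['orientation']);p=np.array(s['tool_pos'])
im,P=snap('wrist','pics/w6.png');sc,Q=snap('scene','pics/s6.png')
g=p+A[:,0]*.065+A[:,2]*.0026
print([proj(P,g+A[:,2]*a+A[:,0]*b).round(1) for a,b in((-.03,-.013),(-.03,.013),(-.015,.029),(-.015,.063))])
print('scene mouth/barreltop/paddle bottom/top',[proj(Q,(.5176+dx,-.1705,z)).round(1) for dx,z in((.015,.06),(.015,.094),(0,.11),(0,.136))])
a=cv2.resize(im[150:290,240:400,::-1],(480,420),interpolation=cv2.INTER_CUBIC)
b=cv2.resize(sc[170:240,238:292,::-1],(324,420),interpolation=cv2.INTER_CUBIC)[:,2:322]
cv2.imwrite('pics/c6.png',np.hstack([a,b]))
E
```

```text
t 14.15 p [ 0.5179 -0.1694  0.188 ] F [-5.1  0.2 10. ] M [0.31 1.13 0.  ] op 0.0138
[array([319.4, 224.5]), array([319.2, 208.4]), array([319.2, 223. ]), array([319.1, 207.2])]
scene mouth/barreltop/paddle bottom/top [array([265.7, 206.4]), array([265.1, 197. ]), array([265. , 189.6]), array([264.6, 182.1])]
```

View pics/c6.png

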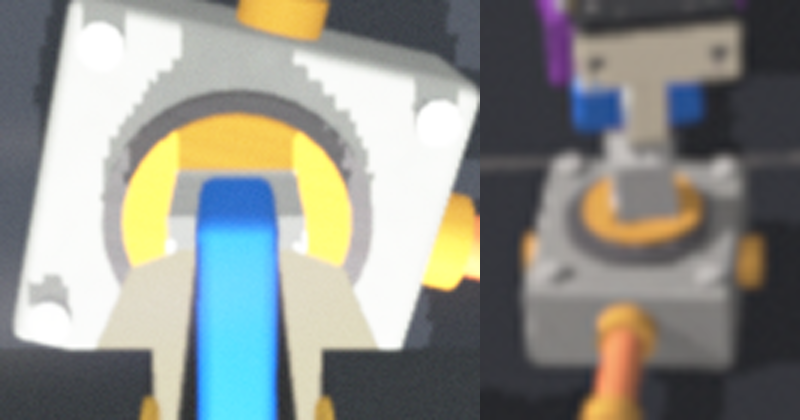

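The mouth sits on the flange: scene mouth edge at row ~206 against 206.4 expected. There is firm contact at TCP z 0.188, about 12 N. I'll ease the press and start turning CCW about the spindle axis.

Request:
step_arm --commands '[{"xyz": [-0.7,0,0],"turn": [0,0,0],"grip": 8},{"xyz": [-0.7,-0.2,0],"turn": [-0.1,0,0],"grip": 8},{"xyz": [-0.7,-0.4,0],"turn": [-0.2,0,0],"grip": 8},{"xyz": [-0.7,-0.6,0.1],"turn": [-0.3,0,0],"grip": 8},{"xyz": [-0.7,-0.8,0.2],"turn": [-0.4,0,0],"grip": 8},{"xyz": [-0.7,-0.8,0.2],"turn": [-0.4,0,0],"grip": 8}]'

```text
t: 15.0
tool_pos: [0.5172, -0.1698, 0.188]
orientation: [0.794, 1.42, -0.794]
force: [-2.6, 0.1, 5.1]
opening: 0.0134
```

```bash
python3 -c "
from h import *
s=st();A=R(s['orientation']);print(np.arctan2(A[1,1],A[0,1]),A.T@s['force'],s['q'][5])"
```

```text
t 15.0 p [ 0.5172 -0.1698  0.188 ] F [-2.6  0.1  5.1] M [-0.01  0.46 -0.01] op 0.0134
0.5514205188228798 [-5.08849576 -2.11397597 -1.43782079] -0.9627161774779357
```

Request:
step_arm --commands '[{"xyz": [0,-0.2,0],"turn": [-0.1,0,0],"grip": 8},{"xyz": [0,-0.4,0],"turn": [-0.2,0,0],"grip": 8},{"xyz": [0,-0.6,0.1],"turn": [-0.3,0,0],"grip": 8},{"xyz": [0,-0.8,0.2],"turn": [-0.4,0,0],"grip": 8},{"xyz": [0,-1,0.2],"turn": [-0.5,0,0],"grip": 8},{"xyz": [0,-1,0.2],"turn": [-0.5,0,0],"grip": 8}]'

```text
t: 15.75
tool_pos: [0.5164, -0.1706, 0.188]
orientation: [0.407, 1.531, -0.408]
force: [-2.5, -0.4, 5.3]
opening: 0.014
```

```bash
python3 -c "
from h import *
s=st();A=R(s['orientation']);print(np.arctan2(A[1,1],A[0,1]),A.T@s['force'],s['q'][5])"
```

```text
t 15.75 p [ 0.5164 -0.1706  0.188 ] F [-2.5 -0.4  5.3] M [-0.02  0.55  0.01] op 0.014
1.0514023873001719 [-5.34991572 -1.57995432 -1.91603569] -1.4644784098732595
```

Request:
step_arm --commands '[{"xyz": [0,-0.1,0],"turn": [-0.04,0,0],"grip": 8},{"xyz": [0,-0.2,0],"turn": [-0.08,0,0],"grip": 8},{"xyz": [0,-0.2,0],"turn": [-0.12,0,0],"grip": 8},{"xyz": [0,-0.3,0],"turn": [-0.15,0,0],"grip": 8},{"xyz": [0,-0.3,0],"turn": [-0.15,0,0],"grip": 8}]'

```text
t: 16.38
tool_pos: [0.5162, -0.1709, 0.188]
orientation: [0.29, 1.551, -0.291]
force: [-3.4, -0.8, 4.8]
opening: 0.014
```

```bash
python3 -c "
from h import *
s=st();A=R(s['orientation']);print(np.arctan2(A[1,1],A[0,1]),A.T@s['force'],s['q'][5])"
```

```text
t 16.375 p [ 0.5162 -0.1709  0.188 ] F [-3.4 -0.8  4.8] M [-0.06  0.65 -0.07] op 0.014
1.2002364240934709 [-4.84274136 -1.95190969 -2.84905144] -1.6138870679193627
```

Request:
step_arm --commands '[{"xyz": [0,-0.1,0],"turn": [-0.03,0,0],"grip": 8},{"xyz": [0,-0.1,0],"turn": [-0.06,0,0],"grip": 8},{"xyz": [0,-0.1,0],"turn": [-0.06,0,0],"grip": 8}]'

```text
t: 16.75
tool_pos: [0.5162, -0.171, 0.188]
orientation: [0.243, 1.556, -0.244]
force: [-2.7, -1.6, 4.9]
opening: 0.0134
```

```bash
python3 -c "
from h import *
s=st();A=R(s['orientation']);print(np.arctan2(A[1,1],A[0,1]),A.T@s['force'],s['q'][5])"
```

```text
t 16.75 p [ 0.5162 -0.171   0.188 ] F [-2.7 -1.6  4.9] M [-0.06  0.56  0.01] op 0.0134
1.260229303006335 [-4.85030099 -2.37078371 -2.03899839] -1.6740569944695578
```

Request:
step_arm --commands '[{"xyz": [0,-0.1,0],"turn": [-0.03,0,0],"grip": 8},{"xyz": [0,-0.1,0],"turn": [-0.06,0,0],"grip": 8},{"xyz": [0,-0.1,0],"turn": [-0.06,0,0],"grip": 8}]'

```text
t: 17.12
tool_pos: [0.5161, -0.1712, 0.1881]
orientation: [0.196, 1.561, -0.197]
force: [-2.7, -1.2, 5.7]
opening: 0.0138
```

```bash
python3 -c "
from h import *
s=st();A=R(s['orientation']);print(np.arctan2(A[1,1],A[0,1]),A.T@s['force'],s['q'][5])"
```

```text
t 17.125 p [ 0.5161 -0.1712  0.1881] F [-2.7 -1.2  5.7] M [-0.11  0.53 -0.05] op 0.0138
1.3202055451329235 [-5.65873495 -1.88132862 -2.32683748] -1.7342596036928757
```

Request:
step_arm --commands '[{"xyz": [0,-0.1,0],"turn": [-0.03,0,0],"grip": 8},{"xyz": [0,-0.1,0],"turn": [-0.05,0,0],"grip": 8},{"xyz": [0,-0.1,0],"turn": [-0.05,0,0],"grip": 8}]'

```text
t: 17.5
tool_pos: [0.5161, -0.1713, 0.188]
orientation: [0.157, 1.564, -0.158]
force: [-1.6, -1.5, 5.8]
opening: 0.0136
```

```bash
python3 -c "
from h import *
s=st();A=R(s['orientation']);print(np.arctan2(A[1,1],A[0,1]),A.T@s['force'],s['q'][5])"
```

```text
t 17.5 p [ 0.5161 -0.1713  0.188 ] F [-1.6 -1.5  5.8] M [-0.09  0.57 -0.11] op 0.0136
1.3699926790858385 [-5.80412566 -1.76318822 -1.29765617] -1.7842788728153522
```

Request:
step_arm --commands '[{"xyz": [0,0,0],"turn": [-0.02,0,0],"grip": 8},{"xyz": [0,0,0],"turn": [-0.02,0,0],"grip": 8}]'

```text
t: 17.75
tool_pos: [0.5161, -0.1713, 0.188]
orientation: [0.141, 1.566, -0.143]
force: [-3.2, -0.4, 5.4]
opening: 0.0139
```

```bash
python3 -c "
from h import *
s=st();A=R(s['orientation']);print(np.arctan2(A[1,1],A[0,1]),A.T@s['force'],s['q'][5])"
```

```text
t 17.75 p [ 0.5161 -0.1713  0.188 ] F [-3.2 -0.4  5.4] M [-0.19  0.58 -0.15] op 0.0139
1.389902922445132 [-5.42803494 -0.95921085 -3.07753793] -1.804161673084257
```

Torque has begun to build, so it's at the stop. I'll relieve the press and twist, release, and rise.

Request:
step_arm --commands '[{"xyz": [-0.6,0,0],"turn": [0,0,0],"grip": 8},{"xyz": [-0.6,0,0],"turn": [0,0,0],"grip": 20},{"xyz": [-0.6,0,0],"turn": [0,0,0],"grip": 45},{"xyz": [-0.6,0,0],"turn": [0,0,0],"grip": 45},{"xyz": [-0.6,0,0],"turn": [0,0,0],"grip": 45},{"xyz": [-10,0,0],"turn": [0,0,0],"grip": 45},{"xyz": [-50,0,0],"turn": [0,0,0],"grip": 45},{"xyz": [-90,0,0],"turn": [0,0,0],"grip": 45},{"xyz": [-90,0,-40],"turn": [0,0,0],"grip": 45},{"xyz": [-90,0,-40],"turn": [0,0,0],"grip": 45},{"xyz": [-90,0,-40],"turn": [0,0,0],"grip": 45}]'

```text
t: 19.12
tool_pos: [0.477, -0.1638, 0.278]
orientation: [0.142, 1.565, -0.142]
force: [-0.3, 0.4, -0.2]
opening: 0.0451
```

```bash
python3 - <<'E'
from h import *
s=st()
im,P=snap('wrist','pics/w7.png');sc,Q=snap('scene','pics/s7.png')
m=proj(P,(.5165,-.171,.12)).round().astype(int);print(m)
h=cv2.cvtColor(im,cv2.COLOR_RGB2HSV);k=np.zeros(im.shape[:2],np.float32)
b=((h[...,0]>90)&(h[...,0]<125)&(h[...,1]>120)&(h[...,2]>50));k[m[1]-90:m[1]+70,m[0]-60:m[0]+60]=b[m[1]-90:m[1]+70,m[0]-60:m[0]+60]
f_=lambda p:np.abs(sil(P,k.shape,box(p[0],p[1],p[2],.11,.136,.06,.014))-k).sum()
x0=(.517,-.171,1.39-1.571);r=minimize(f_,x0,method='Nelder-Mead',options=dict(initial_simplex=[x0]+[np.add(x0,d) for d in np.diag((.006,.006,.15))]));print(r.x,r.fun,k.sum())
print('scene mouth, top',[proj(Q,(.5176+dx,-.1705,z)).round(1) for dx,z in((.015,.06),(0,.136))])
y=np.clip(m[1]-80,0,260)
a=cv2.resize(im[y:y+140,m[0]-80:m[0]+80,::-1],(480,420),interpolation=cv2.INTER_CUBIC)
c=cv2.resize(sc[170:240,238:292,::-1],(324,420),interpolation=cv2.INTER_CUBIC)[:,2:322]
cv2.imwrite('pics/c7.png',np.hstack([a,c]))
E
```

```text
t 19.125 p [ 0.477  -0.1638  0.278 ] F [-0.3  0.4 -0.2] M [ 0.03 -0.04  0.02] op 0.0451
[318 252]
[ 0.51964332 -0.17223551 -0.21600454] 138.75 1090.0
scene mouth, top [array([265.7, 206.4]), array([264.6, 182.1])]
```

View pics/c7.png

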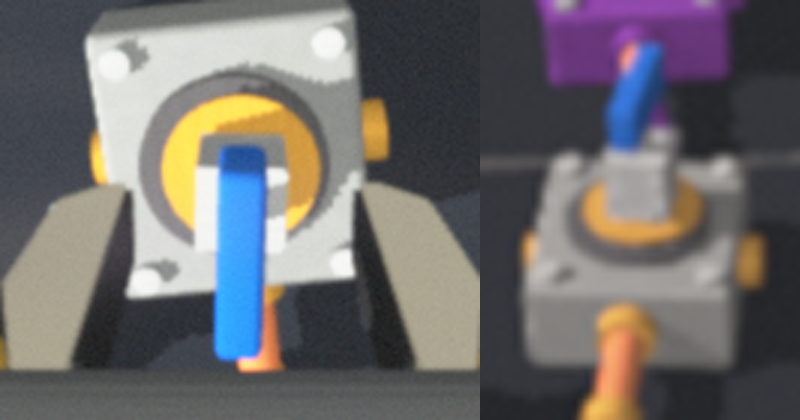

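The key stands upright and is released. Its mouth edge in the scene view is at row ~206, where 206.4 means flush. Paddle yaw is about 1.36 rad world, and the gripper is clear.

```bash
python3 -c "
from h import *
st();print(robot.close_job())"
```

```text
t 19.225 p [ 0.4772 -0.1638  0.2776] F [-0.3 -1.2 -0.5] M [ 0.01  0.01 -0.01] op 0.045
the job is handed in; nothing more can be done
None
```

The blue square key is on the grey valve's spindle, turned counterclockwise to what I take to be the open stop and left standing there, released. I handed the job in at about 19 s; no verdict is given.

**Seating:** The key went firm at exactly the seated height (tool at z 0.188 m). I pressed with about 12 N and saw no reading above that, though I only read forces between moves. In the last scene picture the mouth edge sat at row ~206, against 206.4 for flush, and the key stood upright.

**Turning:** I turned it until the torque climbed steadily to about 0.15 N m, with the key at about 1.39 rad in world axes. Allowing for play in the bore and the valve's slight yaw, the spindle should be at or very near 1.3 rad. I could not read the spindle angle directly.

**Release:** The gripper is open and about 90 mm above the grip height, touching nothing, with forces near zero.

**What disagreed:**
- I never felt the expected 10–15 N push over the spring balls. Only about 2–4 N showed in the readings between moves, so "clicked home" rests on the seated height and the pictures.
- The final camera fit of the paddle put the key about 2 mm from my earlier spindle estimate. That is about the camera's calibration error.
- I did not re-measure the red key or the other objects at the end. No move came near them.

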